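# Close up two wheel hubs

### The arm

A 6-joint arm with a two-finger parallel gripper is mounted at the origin on a cart in front of the work surface, level with it; the furniture and walls round the work are solid. World frame = base frame: x ahead of the robot, y to its left, z up, the work surface at z = 0. Lengths are in m, angles in rad, forces in N, time in s.
With the tool pointing down it reaches from about 0.3 to 0.95 m from the base axis. Payload 3.1 kg.
Tool frame: the origin (TCP) lies between the finger pads; the fingertips stand 8 mm ahead of it and the grasp point (between the pads) lies 11 mm behind it (ctrl.tcp_to_tips is the distance from the TCP to the fingertips, in m); z points along the fingers, y is the line along which they close (so a half turn about z gives the same grasp; the last joint's range is limited). The gripper opens to 85 mm and grips with 20 to 120 N. Pads are 22 mm wide; open, the fingers measure 114 mm over their backs; the gripper's body (76 mm by 85 mm) begins 54 mm behind the grasp point. The pads swing forward as they close: fully open they stand 13 mm farther back than shut.
Start: joints at [-1.359, 0.308, 1.634, -0, 1.2, -0.07], TCP at [0.174, -0.6, 0.239] pointing down, gripper open.
Joint ranges: [-3.06, 3.06], [-0.79, 1.96], [0.05, 2.63], [-1.19, 4.34], [0.05, 2.64], [-2.94, 2.94]. Speed limits (rad/s): [2.79, 2.79, 3.14, 3.14, 3.14, 3.14].

### API

Orientations are given as a 3x3 rotation matrix whose columns are the frame's x, y, z axes.
In Python, from station import ctrl gives the robot as it stands. Calls block until the motion is done:
- ctrl.movep(position, orientation): joint-space move of the TCP to a pose.
- ctrl.servo_line(position, v=0.15, orientation=None, max_force=None): straight line of the TCP; orientation=None keeps the orientation; v is the mean speed in m/s. With max_force (N) it stops when the force on the tool has changed by that much, and returns True; else False.
- ctrl.move_j(angles): joint-space move.
- ctrl.set_gripper(opening): finger opening in m; the grip force is fixed at half the most; returns when the fingers have stopped.
- ctrl.wait(seconds).
- ctrl.inverse_kinematics(position, orientation): joint angles nearest the present ones, or None.
- ctrl.camera(name): name is "side" or "top"; returns (picture, depth): 400x640x3 uint8, blue, green, red; 400x640 float32, m along the optical axis (not along the pixel's ray), 0 where there is no reading.
- ctrl.camera_model(name): a dict with "fx", "fy", "cx", "cy" (pixels), "cam_to_world" (4x4, takes a point from camera to world coordinates). Camera axes: x right, y up, looking along -z (the intrinsics and any distortion apply to the point x, -y, -z); pixel columns grow to the right and rows downward; lengths in m; the calibration is good to about 2 mm. A picture is of the moment at which its call begins. camera_model takes no time and is no camera call.
A pose or a line that the arm cannot do raises ctrl.IKError and nothing moves.
- ctrl.finish_job(): hands the job in; it is judged then, once.
Readings, each from a call of its own:
- ctrl.read_t(): time.
- ctrl.read_q(): joint angles.
- ctrl.read_qvel(): joint speeds.
- ctrl.read_effort(): joint torques, N m.
- ctrl.read_ee_pos(): TCP position.
- ctrl.read_tool_rot(): TCP orientation.
- ctrl.read_wrist_force(): force on the tool from outside, world axes, zero at the start.
- ctrl.read_torque(): the same for the moment, N m.
- ctrl.read_grip_width(): finger opening in m.
- ctrl.read_grip_force(): force on a finger pad.
Only numpy, scipy, OpenCV 4.12 (cv2) and the standard library are available. Lean on these libraries where they do the work, as an engineer would, in place of code of your own. Each camera call takes 0.05 s, during which the arm holds its last target. There are 200 camera calls.

### The job

Finish both hubs with their own loose parts, each slid over the axle fully home and left lying level: on the red rear hub first the red seal ring, then the freehub body (flange down), then the red end cap; on the blue front hub the blue seal ring, then the blue end cap. Leave the grease tub, the white bearing cup and the black spacers where they are, and let go of everything at the end.

Things in the scene. Friction and masses are not known exactly. Their poses are not given: they have to be found in the camera images.
- rear_hub: Red rear hub fixed upright on a square steel stand (80 x 80 x 8 mm). Origin: centre of the stand's underside, on the axle line, z up. Heights above it: shoulder (51 mm across) 94 mm; bare spigot on it, 36 mm across, to 106 mm; thin long axle, 14 mm across, to 145 mm; spigot and axle chamfered. Home heights of the undersides: red ring 94, freehub 106, red cap 137 mm.
- front_hub: Blue front hub fixed upright on a square steel stand (80 x 80 x 8 mm). Origin: centre of the stand's underside, on the axle line, z up. Heights above it: shoulder (43 mm across) 90 mm; bare spigot on it, 26 mm across, to 102 mm; short thick axle, 19 mm across, to 112 mm; spigot and axle chamfered. Home heights of the undersides: blue ring 90, blue cap 102 mm.
- red_ring: Flat red seal ring, 50 mm outside, 39 mm bore, 12 mm tall, lying flat; fits round the red hub's spigot (the axle passes through it). Loose, about 50 g. Origin: centre of its underside, z up.
- blue_ring: Flat blue seal ring, 42 mm outside, 29 mm bore, 12 mm tall, lying flat; fits round the blue hub's spigot. Loose, about 40 g. Origin: centre of its underside, z up.
- freehub: Freehub body of steel: dark splined barrel 34 mm across on a bright foot flange 46 mm across, 5 mm thick; 31 mm tall in all, 17 mm bore right through. Stands on its flange and stays that way up. Slides over the red hub's axle onto the red ring. Loose, about 180 g. Origin: centre of its underside, z up.
- red_cap: Small red end cap, 26 mm across, 16 mm tall, its 17 mm bore open below and 13 mm deep; lies open side down, as it is to be fitted. Goes over the end of the red hub's axle, which stands 8 mm out of the freehub, and rests on the freehub. Loose, about 30 g. Origin: centre of its underside, z up.
- blue_cap: Larger blue end cap, 35 mm across, 16 mm tall, its 22 mm bore open below and 13 mm deep; lies open side down, as it is to be fitted. Goes over the end of the blue hub's axle, which stands 10 mm out of the ring, and rests on the blue ring and spigot. Loose, about 40 g. Origin: centre of its underside, z up.
- grease_tub: White tub of grease with a green lid, 69 mm across, 64 mm tall. Bystander. Origin: centre of its underside. Above it and a little nearer hangs a bicycle frame, its tubes 0.55 m and more over the table, from about x = 0.6 outward: swing the arm past there drawn in (fingertips within 0.5 m of the base).
- bearing_cup: White bearing cup, 40 mm across, 11 mm tall. Bystander. Origin: centre of its underside.
- spacer_stack: Black stack of headset spacers, 34 mm across, 21 mm tall. Bystander. Origin: centre of its underside.
Not all that is in view belongs to the job. What is shaped like the red_cap but brown or yellow is not meant.

How it is judged:
At the end, for the whole second after the job is handed in: On the red hub the red ring, freehub and red cap, on the blue hub the blue ring and blue cap, each centred on its axle within 4 mm, its underside no more than 3 mm above (or 4 mm below) its home height, within 0.1 rad of level and at rest; the three bystanders moved less than 20 mm (horizontal distance between each of red_ring, freehub, red_cap and rear_hub below 0.004 m and z of red_ring in the frame of rear_hub between 0.09 and 0.097 m and angle between each of red_ring, freehub, red_cap, blue_ring, blue_cap's own z axis and vertical below 0.1 rad and linear speed of each of red_ring, freehub, red_cap, blue_ring, blue_cap below 0.02 m/s and z of freehub in the frame of rear_hub between 0.102 and 0.109 m and z of red_cap in the frame of rear_hub between 0.133 and 0.14 m and horizontal distance between each of blue_ring, blue_cap and front_hub below 0.004 m and z of blue_ring in the frame of front_hub between 0.086 and 0.093 m and z of blue_cap in the frame of front_hub between 0.098 and 0.105 m and distance of each of grease_tub, bearing_cup, spacer_stack from where it was at the start of the episode below 0.02 m); the robot touches nothing.
It fails at once if grease tub knocked away (distance of grease_tub from where it was at the start of the episode above 0.03 m).
It fails at once if bearing cup knocked away (distance of bearing_cup from where it was at the start of the episode above 0.03 m).
It fails at once if spacer stack knocked away (distance of spacer_stack from where it was at the start of the episode above 0.03 m).
It also fails if it takes over 128 s, if anything falls off the work surface, if the arm or the gripper's body presses on something with over 40 N, if the wrist force passes 120 N, or if a joint passes its speed limit or range.

## Working session

There is one attempt and no reset: what is moved stays moved. The work goes in short steps, each a Python script; the robot and the scene stay as the last script left them, time stands still between calls to the robot, and variables do not carry over. Pictures are saved under pics/ and viewed, at most 14 in all, crops included, and the job is handed in when it is done.

```bash
mkdir -p pics; ls
python3 - <<'E'
from station import ctrl
import cv2,numpy as np
for n in("top","side"):
    p,d=ctrl.camera(n); cv2.imwrite(f"pics/{n}0.png",p); np.save(f"{n}0.npy",d)
    m=ctrl.camera_model(n); print(n,{k:np.round(v,4).tolist() if not isinstance(v,str) else v for k,v in m.items()})
print(ctrl.read_t(),ctrl.read_tool_rot())
E
```

```text
pics
top {'fx': 405.2398, 'fy': 405.2398, 'cx': 322.1407, 'cy': 208.9843, 'cam_to_world': [[-0.0239, 0.9849, -0.1715, 0.368], [-0.9997, -0.0254, -0.0069, 0.2457], [-0.0111, 0.1712, 0.9852, 0.857], [0.0, 0.0, 0.0, 1.0]]}
side {'fx': 481.0124, 'fy': 481.0124, 'cx': 321.0606, 'cy': 197.7689, 'cam_to_world': [[0.921, 0.2712, -0.2797, 0.2799], [-0.389, 0.601, -0.6982, -0.3844], [-0.0212, 0.7519, 0.659, 0.6232], [0.0, 0.0, 0.0, 1.0]]}
0.1 [[ 9.60556257e-01  2.78085422e-01 -4.18744587e-04]
 [ 2.78085692e-01 -9.60554148e-01  2.01926890e-03]
 [ 1.59302393e-04 -2.05606825e-03 -9.99997874e-01]]
```

View pics/top0.png

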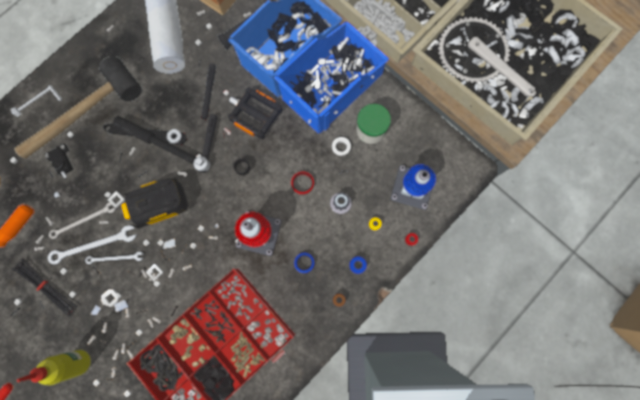

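View pics/side0.png

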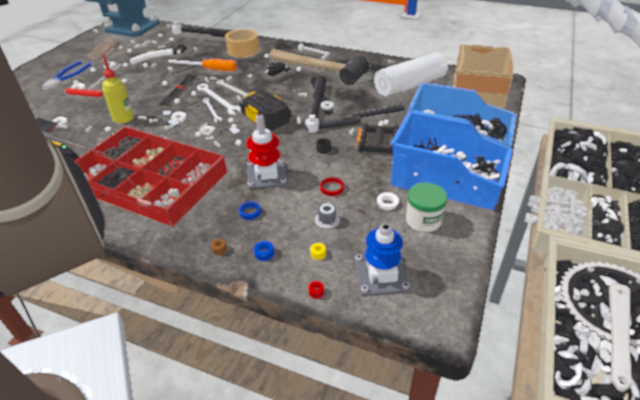

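The top view shows:
- Red hub (250,228) and blue hub (418,182).
- Red ring (303,182), freehub (340,203), blue ring (305,262) and blue cap (358,265).
- Red cap (412,238). The yellow decoy is at (375,224) and the brown one at (339,299).
- White cup (341,146), spacers (242,166) and tub (373,122).

Next I'll measure these from depth and colour, and make one enlarged crop to confirm them.

```bash
cat > vis.py <<'E'
from station import ctrl
import cv2,numpy as np
def cloud(n,d):
    m=ctrl.camera_model(n); v,u=np.mgrid[0:400,0:640]
    P=np.stack([(u-m["cx"])/m["fx"]*d,-(v-m["cy"])/m["fy"]*d,-d],-1)
    T=np.array(m["cam_to_world"]); return P@T[:3,:3].T+T[:3,3]
def ray(n,u,v,z):
    m=ctrl.camera_model(n);T=np.array(m["cam_to_world"])
    r=T[:3,:3]@np.array([(u-m["cx"])/m["fx"],-(v-m["cy"])/m["fy"],-1]); return T[:3,3]+r*(z-T[2,3])/r[2]
def mask(p,col):
    h=cv2.cvtColor(p,cv2.COLOR_BGR2HSV);H,S,V=h[...,0],h[...,1],h[...,2]
    return {"red":((H<7)|(H>172))&(S>120)&(V>70),"blue":(H>105)&(H<128)&(S>110)&(V>60)}[col].astype(np.uint8)
E
cat > m1.py <<'E'
from vis import *
W={"top":dict(rr=("red",303,182),br=("blue",305,262),rc=("red",412,238),bc=("blue",358,265),rh=("red",252,228),bh=("blue",418,182)),
"side":dict(rr=("red",332,186),br=("blue",249,211),rc=("red",316,289),bc=("blue",263,250),rh=("red",263,150),bh=("blue",383,250))}
for n in W:
    p=cv2.imread(f"pics/{n}0.png");d=np.load(n+"0.npy");C=cloud(n,d)
    print(n,"table z",np.percentile(C[(C[...,2]<.03)&(C[...,2]>-.03)&(C[...,0]>.3)&(C[...,0]<.6)&(abs(C[...,1]-.2)<.2)][:,2],[10,50,90]).round(4))
    for k,(c,u,v) in W[n].items():
        nl,L,st,ce=cv2.connectedComponentsWithStats(mask(p,c))
        i=min((i for i in range(1,nl) if st[i,4]>15),key=lambda i:np.hypot(*(ce[i]-(u,v))))
        X=C[L==i];h=cv2.findContours((L==i).astype(np.uint8),0,2)[0][0]
        e=cv2.fitEllipse(h);b=st[i]
        print(k,b,"ell",np.round(e[0],1),np.round(e[1],1),"zpct",np.percentile(X[:,2],[5,50,95]).round(3),"ray z.006",ray(n,*e[0],.006).round(4),"z.012",ray(n,*e[0],.012).round(4))
p=cv2.imread("pics/top0.png")[125:315,225:445];cv2.imwrite("pics/crop0.png",cv2.resize(p,None,fx=3.1,fy=3.1,interpolation=cv2.INTER_CUBIC))
E
python3 m1.py
```

```text
top table z [-0.0023 -0.0002  0.0045]
rr [291 171  23  23 168] ell [302.2 182.4] [22.  22.5] zpct [0.002 0.011 0.014] ray z.006 [0.5754 0.2932 0.006 ] z.012 [0.5739 0.2929 0.012 ]
br [294 252  21  21 185] ell [303.9 262.5] [19.6 20.4] zpct [-0.001  0.011  0.014] ray z.006 [0.404  0.2924 0.006 ] z.012 [0.4037 0.2921 0.012 ]
rc [405 233  13  13 123] ell [411.4 238.8] [11.9 13.2] zpct [-0.001  0.015  0.017] ray z.006 [0.4478 0.0659 0.006 ] z.012 [0.4472 0.0672 0.012 ]
bc [349 256  18  18 210] ell [357.7 264.6] [16.6 17.4] zpct [-0.002  0.015  0.018] ray z.006 [0.3968 0.1807 0.006 ] z.012 [0.3966 0.1811 0.012 ]
rh [235 211  36  36 672] ell [252.5 229.1] [33.9 36.5] zpct [0.051 0.086 0.095] ray z.006 [0.4767 0.4002 0.006 ] z.012 [0.4759 0.3991 0.012 ]
bh [403 164  33  32 635] ell [419.  179.8] [29.9 32.6] zpct [0.049 0.083 0.091] ray z.006 [0.5745 0.0418 0.006 ] z.012 [0.573  0.0432 0.012 ]
side table z [-0.0018  0.0002  0.0088]
rr [319 177  26  19 265] ell [331.7 186.2] [18.2 24.9] zpct [0.001 0.009 0.013] ray z.006 [0.5749 0.2931 0.006 ] z.012 [0.572  0.2865 0.012 ]
br [238 201  23  19 293] ell [249.4 210.2] [18.2 22.5] zpct [-0.     0.01   0.013] ray z.006 [0.4037 0.2928 0.006 ] z.012 [0.4025 0.2862 0.012 ]
rc [308 281  17  18 250] ell [315.8 289.2] [16.2 18.6] zpct [0.001 0.014 0.017] ray z.006 [0.4478 0.0686 0.006 ] z.012 [0.4461 0.0642 0.012 ]
bc [253 241  22  20 353] ell [263.6 250.5] [20.5 20.8] zpct [0.001 0.014 0.017] ray z.006 [0.3968 0.1827 0.006 ] z.012 [0.3956 0.1772 0.012 ]
rh [246 133  35  33 745] ell [263.6 148.8] [32.5 35.3] zpct [0.052 0.064 0.094] ray z.006 [0.4898 0.4735 0.006 ] z.012 [0.4877 0.4651 0.012 ]
bh [ 365  228   38   41 1051] ell [383.6 248.6] [36.4 42.9] zpct [0.05  0.082 0.091] ray z.006 [0.5887 0.102  0.006 ] z.012 [0.5857 0.0973 0.012 ]
```

View pics/crop0.png

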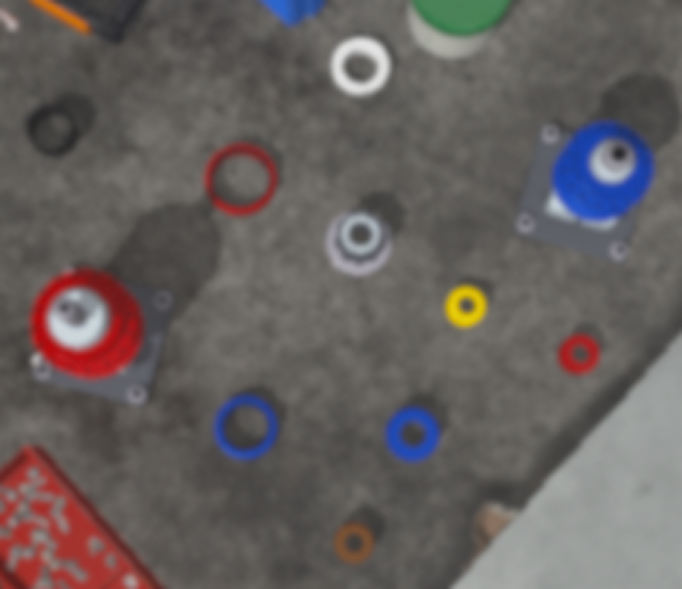

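The enlarged crop confirms the parts:
- The thin blue annulus is the ring, and the thicker one with a narrow hole at top (358,265) is the blue cap.
- The red one of the three small caps is at (412,238). The yellow (375,224) and brown (339,299) ones are decoys.

Both views agree on the small parts to about 2 mm. The hub axles and the freehub are still to be measured.

```bash
cat > m2.py <<'E'
from vis import *
R={"rear":(.482,.385,.094,.106,.145),"front":(.56,.043,.09,.102,.112)}
def circ(X):
    A=np.c_[2*X[:,:2],np.ones(len(X))];s=np.linalg.lstsq(A,(X[:,:2]**2).sum(1),rcond=None)[0]
    return s[:2],np.sqrt(s[2]+s[:2]@s[:2])
for n in("top","side"):
    d=np.load(n+"0.npy");C=cloud(n,d)
    def layer(x,y,lo,hi,zt,nm,r=.045):
        M=((np.hypot(C[...,0]-x,C[...,1]-y)<r)&(C[...,2]>lo)&(C[...,2]<hi)).astype(np.uint8)
        nl,L,st,ce=cv2.connectedComponentsWithStats(M)
        if nl<2: print(n,nm,"none");return
        i=1+st[1:,4].argmax();h=cv2.findContours((L==i).astype(np.uint8),0,1)[0][0][:,0]
        (cx,cy),rad=cv2.minEnclosingCircle(h.astype(np.float32))
        X=np.array([ray(n,u,v,zt) for u,v in h]);c,r_=circ(X)
        print(n,nm,st[i,4],"centroid->",ray(n,*ce[i],zt).round(4)[:2],"circfit",c.round(4),round(r_*1e3,1),"med z",np.median(C[L==i][:,2]).round(4))
    for k,(x,y,s,g,a) in R.items():
        layer(x,y,s-.004,a+.01,s,k+" shoulder+up")
        layer(x,y,g-.005,g+.005,g,k+" spigot")
        layer(x,y,(.118 if k=="rear" else .108),a+.01,(.132 if k=="rear" else a),k+" axle")
    layer(.525,.215,.026,.036,.031,"freehub top");layer(.525,.215,.003,.04,.003,"freehub all")
m=ctrl.camera_model("top")
E
python3 m2.py
python3 - <<'E'
import cv2
a=cv2.imread("pics/top0.png");b=cv2.imread("pics/side0.png")
f=lambda i,x,y:cv2.resize(i[y:y+70,x:x+90],None,fx=4.2,fy=4.2,interpolation=cv2.INTER_CUBIC)
import numpy as np
cv2.imwrite("pics/hubs.png",np.vstack([np.hstack([f(a,210,195),f(a,375,145)]),np.hstack([f(b,220,110),f(b,340,220)])]))
E
```

```text
top rear shoulder+up 560 centroid-> [0.4691 0.3871] circfit [0.4692 0.387 ] 24.7 med z 0.1002
top rear spigot 204 centroid-> [0.4674 0.3849] circfit [0.4689 0.3866] 16.9 med z 0.1053
top rear axle 70 centroid-> [0.4693 0.3868] circfit [0.4694 0.3867] 7.9 med z 0.1426
top front shoulder+up 378 centroid-> [0.5598 0.0564] circfit [0.5599 0.0564] 20.8 med z 0.0906
top front spigot 63 centroid-> [0.5559 0.0604] circfit [0.5592 0.057 ] 10.6 med z 0.1007
top front axle 71 centroid-> [0.5593 0.0563] circfit [0.5594 0.0563] 8.3 med z 0.1112
top freehub top 143 centroid-> [0.5297 0.2117] circfit [0.5297 0.2115] 15.5 med z 0.0299
top freehub all 299 centroid-> [0.5305 0.2114] circfit [0.5304 0.2111] 21.5 med z 0.0239
side rear shoulder+up 477 centroid-> [0.4721 0.3999] circfit [0.4741 0.4115] 40.9 med z 0.1041
side rear spigot 145 centroid-> [0.4672 0.381 ] circfit [0.4674 0.3818] 16.2 med z 0.1056
side rear axle 106 centroid-> [0.4687 0.386 ] circfit [0.4686 0.3867] 18.6 med z 0.134
side front shoulder+up 528 centroid-> [0.5597 0.0565] circfit [0.5602 0.0574] 23.1 med z 0.0918
side front spigot 111 centroid-> [0.5557 0.0505] circfit [0.5571 0.0527] 10.7 med z 0.1012
side front axle 90 centroid-> [0.5582 0.0542] circfit [0.5582 0.0543] 8.7 med z 0.1116
side freehub top 173 centroid-> [0.529  0.2089] circfit [0.5291 0.2093] 16.6 med z 0.0306
side freehub all 467 centroid-> [0.5341 0.221 ] circfit [0.5348 0.2223] 28.1 med z 0.0201
```

View pics/hubs.png

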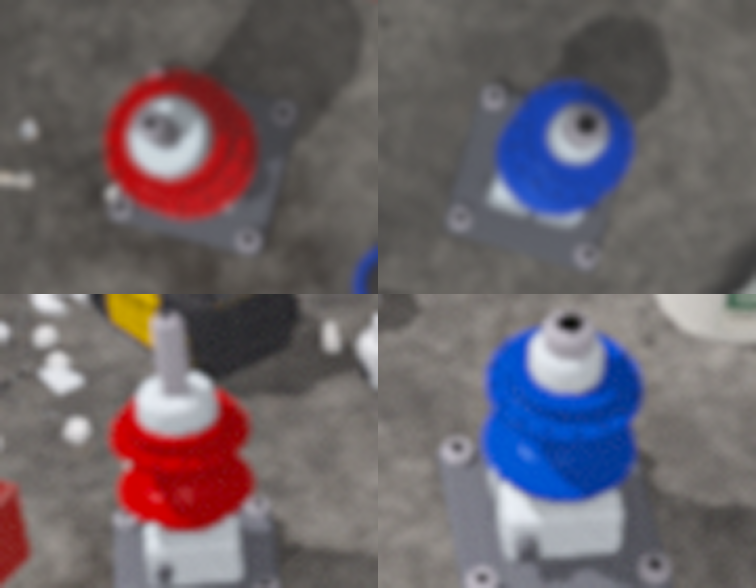

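The enlarged crops show both axles clearly: red tip at top (247,227), blue tip at top (423,176). The fits put the rear axle at about (0.469, 0.387) and the front at about (0.5595, 0.056), with the radii as they should be. The two cameras differ by about 2 mm along y, so I'll feel each axle with the open fingers, starting with the rear hub.

```bash
cat > rob.py <<'E'
from station import ctrl
import numpy as np
RY=np.array([[1,0,0],[0,-1,0],[0,0,-1.]])   # fingers close along world y
RX=np.array([[0,1,0],[1,0,0],[0,0,-1.]])    # fingers close along world x
P=lambda s:print(s,"t=%.1f"%ctrl.read_t(),"p",np.round(ctrl.read_ee_pos(),4),"w %.4f"%ctrl.read_grip_width(),"F",np.round(ctrl.read_wrist_force(),1),flush=True)
def feel(c,z,R,ax,half=.014,f=4):
    """centre of the axle along world axis ax, touching it with one finger, then the other"""
    e=[]
    for s in(1,-1):
        g=np.array([*c,z]);ctrl.servo_line(g,v=.08)
        g[ax]+=s*half;hit=ctrl.servo_line(g,v=.02,max_force=f)
        e.append(ctrl.read_ee_pos()[ax]);print("touch",hit,e[-1].round(4))
    ctrl.servo_line([*c,z],v=.08)
    return np.mean(e)
E
python3 - <<'E'
from rob import *
print(ctrl.tcp_to_tips)
c=[.469,.3868]
ctrl.movep([.42,-.05,.28],RY);P("mid")
ctrl.set_gripper(.032);P("grip");print(ctrl.tcp_to_tips)
ctrl.movep([*c,.20],RY);P("above")
print(ctrl.servo_line([*c,.128],v=.1,max_force=8));P("down")
y=feel(c,.128,RY,1);print("Y",y);P("")
c=[c[0],y]
ctrl.servo_line([*c,.165],v=.15);ctrl.movep([*c,.165],RX);ctrl.servo_line([*c,.128],v=.1,max_force=8)
x=feel(c,.128,RX,0);print("X",x);P("end")
ctrl.servo_line([x,y,.19],v=.2)
E
```

```text
0.008
mid t=2.3 p [ 0.4202 -0.0506  0.2801] w 0.0856 F [-0.8 -0.4  0.2]
grip t=2.8 p [ 0.42   -0.0501  0.28  ] w 0.0322 F [-0.3  0.3 -0.4]
0.008
above t=4.5 p [0.4696 0.3859 0.2003] w 0.0320 F [-0.1 -0.7  0.6]
False
down t=5.3 p [0.4696 0.3871 0.1286] w 0.0321 F [ 0.1 -0.4  1. ]
touch True 0.3973
touch True 0.3794
Y 0.3883493270021344
 t=7.2 p [0.4689 0.3871 0.1279] w 0.0319 F [ 0.1  0.7 -0. ]
touch True 0.4779
touch True 0.46
X 0.46893580219760134
end t=11.3 p [0.4692 0.3883 0.1279] w 0.0321 F [0.2 0.6 0.9]
```

```bash
cat >> rob.py <<'E'
REAR=[.4689,.3883]
def pick(x,y,z,opening,w,lift=.20):
    ctrl.set_gripper(opening);ctrl.movep([x,y,z+.05],RY)
    hit=ctrl.servo_line([x,y,z],v=.1,max_force=8);P("at part, hit %s"%hit)
    ctrl.set_gripper(w-.012);P("gripped");print("grip force",ctrl.read_grip_force())
    ctrl.servo_line([x,y,z+.03],v=.1);ctrl.servo_line([x,y,lift],v=.25);P("lifted")
E
python3 - <<'E'
from rob import *
pick(.575,.293,.007,.064,.050)
E
```

```text
at part, hit False t=14.0 p [0.5747 0.2929 0.0063] w 0.0641 F [ 0.1 -0.  -0.4]
gripped t=14.3 p [0.5762 0.2935 0.0083] w 0.0476 F [ 0.9 -0.5  3.1]
grip force 61.82772919535637
lifted t=15.6 p [0.5737 0.2925 0.1981] w 0.0475 F [ 0.   0.2 -1.4]
```

Run:
```python
from rob import *
import cv2
ctrl.movep([*REAR,.215],RY);P("above")
p,d=ctrl.camera("side");q,_=ctrl.camera("top")
f=lambda i,x,y:cv2.resize(i[y:y+140,x:x+110],None,fx=3.5,fy=3.5,interpolation=cv2.INTER_CUBIC)
cv2.imwrite("pics/ring.png",np.hstack([f(p,210,40),f(q,195,150)]))
```

```text
above t=16.2 p [0.4676 0.388  0.2129] w 0.0474 F [ 0.2  0.1 -0.8]
```

View pics/ring.png

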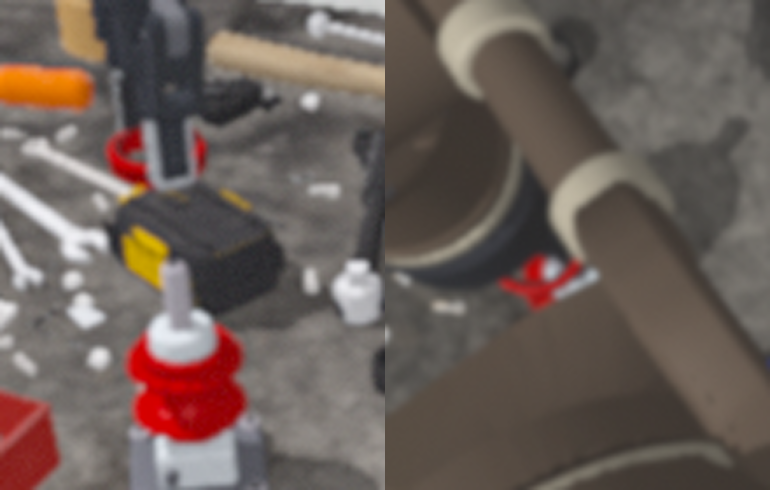

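The side crop shows the ring level between the fingers at crop (157,155), above the axle at (175,270). I'll lower it with a force stop and search in small x steps if it catches.

```bash
cat >> rob.py <<'E'
def lower(c,zhome,zstart,f=10,tries=((0,0),(.0012,0),(-.0012,0),(.0024,0),(-.0024,0),(0,.001),(0,-.001))):
    """lower to zhome; where it catches higher up, back off 4 mm, shift a little and try again"""
    ctrl.servo_line([*c,zstart],v=.2)
    for dx,dy in tries:
        hit=ctrl.servo_line([c[0]+dx,c[1]+dy,zhome-.001],v=.05,max_force=f);z=ctrl.read_ee_pos()[2]
        P("lower %s %s"%((dx,dy),hit))
        if z<zhome+.003: return True
        ctrl.servo_line([c[0]+dx,c[1]+dy,z+.004],v=.05)
    return False
def release(c,zup,opening):
    ctrl.set_gripper(opening);P("released")
    p=ctrl.read_ee_pos();ctrl.servo_line([p[0],p[1],zup],v=.2)
E
python3 - <<'E'
from rob import *
# axle passes first (underside 145 -> TCP .152), then the spigot at 106 (-> TCP .113)
if lower(REAR,.1015,.158): release(REAR,.20,.066)
P("end")
E
```

```text
lower (0, 0) True t=17.8 p [0.4684 0.3879 0.1023] w 0.0471 F [-0.6  0.   3.9]
released t=18.1 p [0.4671 0.3871 0.1006] w 0.0661 F [-0.2  0.6  0.1]
end t=18.8 p [0.4665 0.3867 0.1992] w 0.0664 F [-0.3  0.3  0.3]
```

The ring seated at its home height on the first try. Next is the freehub, with a check view of the ring on the way.

Run:
```python
from rob import *
import cv2
pick(.5295,.212,.016,.052,.034,lift=.215)
p,d=ctrl.camera("side");cv2.imwrite("pics/fh.png",cv2.resize(p[60:230,190:390],None,fx=3.5,fy=3.5,interpolation=cv2.INTER_CUBIC))
ctrl.movep([*REAR,.215],RY)
ctrl.wait(.3)
if lower(REAR,.122,.168): release(REAR,.20,.05)
P("end")
```

```text
at part, hit False t=20.6 p [0.5297 0.2124 0.0161] w 0.0519 F [0.1 0.7 0.5]
gripped t=20.9 p [0.5306 0.2124 0.0172] w 0.0322 F [-0.1  1.4  4.5]
grip force 59.73557520657778
lifted t=22.2 p [0.5281 0.2115 0.2131] w 0.0319 F [ 0.3  0.3 -2.1]
lower (0, 0) True t=24.5 p [0.4681 0.3878 0.1233] w 0.0319 F [-0.3 -0.5  3.8]
released t=24.9 p [0.4668 0.3868 0.1215] w 0.0500 F [ 0.2 -0.2 -0.9]
end t=25.4 p [0.4665 0.3867 0.1997] w 0.0499 F [-0.7  0.3 -0.5]
```

View pics/fh.png

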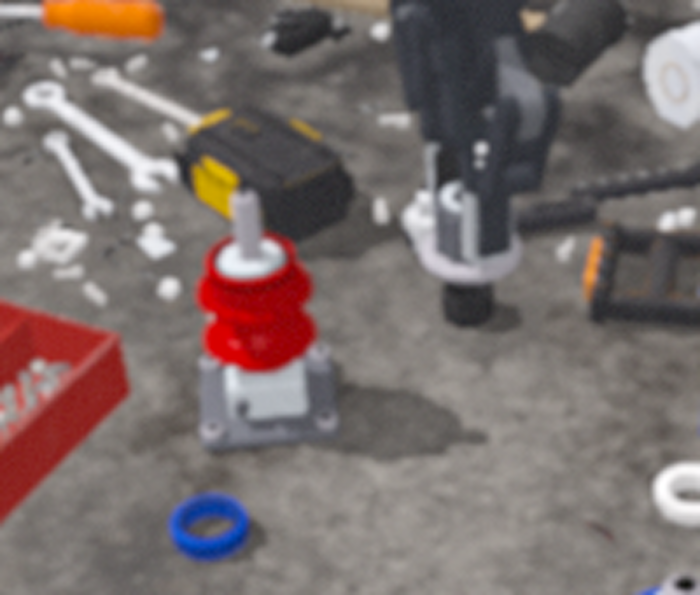

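The red ring sits flat round the spigot (crop 250,262), and the freehub went home too. Red cap next.

Run:
```python
from rob import *
import cv2
pick(.4475,.0677,.0105,.044,.026,lift=.23)
ctrl.movep([*REAR,.215],RY);ctrl.wait(.3)
ok=lower(REAR,.148,.172)
if ok: release(REAR,.21,.042)
P("end")
ctrl.movep([.42,.18,.22],RY)
p,d=ctrl.camera("side");cv2.imwrite("pics/rc.png",cv2.resize(p[90:200,210:330],None,fx=4.5,fy=4.5,interpolation=cv2.INTER_CUBIC))
P("")
```

```text
at part, hit False t=27.6 p [0.4479 0.068  0.0106] w 0.0440 F [-0.1  0.1 -0.1]
gripped t=27.9 p [0.4485 0.0678 0.0115] w 0.0231 F [-0.9 -0.1  6.4]
grip force 58.86664990335703
lifted t=29.3 p [0.4461 0.0676 0.2282] w 0.0234 F [-0.7 -0.1 -0.6]
lower (0, 0) True t=31.7 p [0.4689 0.3884 0.1486] w 0.0231 F [-0.6 -0.9  3.6]
released t=32.0 p [0.4681 0.3877 0.1473] w 0.0420 F [-1.3 -0.2  0.9]
end t=32.5 p [0.4684 0.388  0.2108] w 0.0418 F [0.7 0.3 0. ]
 t=33.4 p [0.4207 0.181  0.22  ] w 0.0421 F [0.4 0.6 0.5]
```

View pics/rc.png

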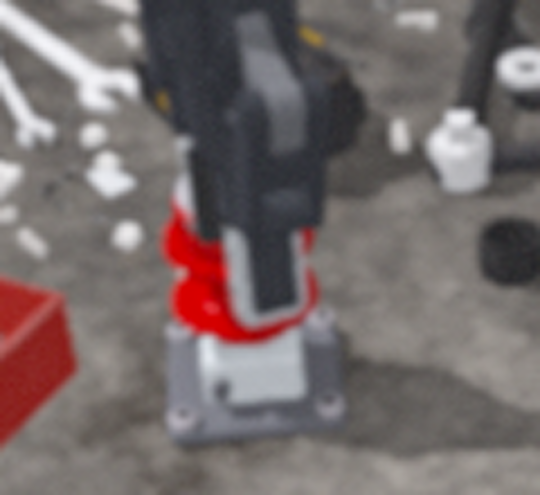

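The gripper blocks that view, so I'll check the rear hub later. Now I'll feel the front hub's spigot.

Run:
```python
from rob import *
import cv2
c=[.5593,.0565]
ctrl.set_gripper(.046);ctrl.movep([*c,.17],RY)
p,d=ctrl.camera("side");cv2.imwrite("pics/rear.png",cv2.resize(p[90:200,210:330],None,fx=4.5,fy=4.5,interpolation=cv2.INTER_CUBIC))
print(ctrl.servo_line([*c,.103],v=.1,max_force=8));P("down")
y=feel(c,.103,RY,1);c=[c[0],y]
ctrl.servo_line([*c,.135],v=.15);ctrl.movep([*c,.135],RX);print(ctrl.servo_line([*c,.103],v=.1,max_force=8))
x=feel(c,.103,RX,0);print("XY",x,y)
ctrl.servo_line([x,y,.19],v=.2);P("end")
open("rob.py","a").write(f"FRONT=[{x:.4f},{y:.4f}]\n")
```

```text
False
down t=35.2 p [0.5598 0.0566 0.1035] w 0.0461 F [0.3 0.1 0.9]
touch True 0.0671
touch True 0.0465
False
touch True 0.5699
touch True 0.5498
XY 0.5598534719053752 0.056843123717633545
end t=41.9 p [0.5591 0.0568 0.1895] w 0.0459 F [-0.4  0.4 -0.9]
```

View pics/rear.png

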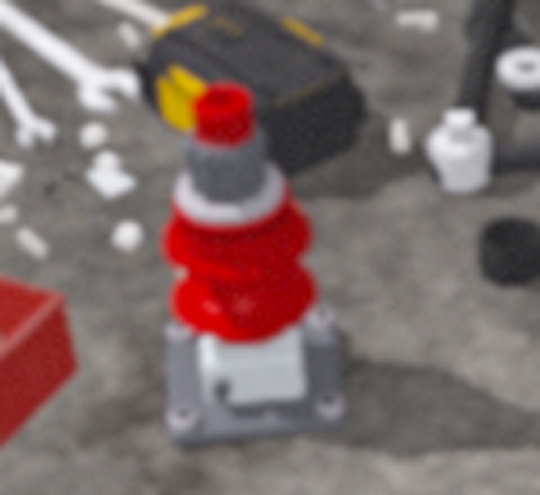

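The rear hub is complete: ring, freehub and red cap (crop 225,112) are stacked level. The front axle was felt at (0.5599, 0.0568), spans 20.6 and 20.1 mm against 20 expected. Now both blue parts.

Run:
```python
from rob import *
import cv2,sys
pick(.4042,.2932,.007,.056,.042,lift=.18)
ctrl.movep([.44,.17,.19],RY)
ctrl.movep([*FRONT,.16],RY);ctrl.wait(.3)
if not lower(FRONT,.0975,.125): P("ring stuck");sys.exit()
release(FRONT,.17,.056)
pick(.397,.182,.010,.049,.035,lift=.17)
ctrl.movep([*FRONT,.16],RY);ctrl.wait(.3)
if not lower(FRONT,.1125,.132): P("cap stuck");sys.exit()
release(FRONT,.18,.05)
ctrl.movep([.42,-.15,.28],RY)
p,d=ctrl.camera("side");np.save("side1.npy",d);cv2.imwrite("pics/side1.png",p)
q,d=ctrl.camera("top");np.save("top1.npy",d);cv2.imwrite("pics/top1.png",q)
P("end")
```

```text
at part, hit False t=44.7 p [0.4044 0.2932 0.007 ] w 0.0560 F [-0.4 -0.6 -0.3]
gripped t=45.0 p [0.405  0.2937 0.0083] w 0.0394 F [-0.7 -1.3  6.4]
grip force 59.932772275060415
lifted t=46.1 p [0.4031 0.2926 0.1786] w 0.0396 F [-0.6  1.2 -1.1]
lower (0, 0) True t=48.6 p [0.5596 0.0568 0.0983] w 0.0394 F [-0.4 -0.2  5. ]
released t=48.9 p [0.5585 0.0568 0.0973] w 0.0559 F [ 0.1 -0.6 -0. ]
at part, hit False t=51.2 p [0.3978 0.1819 0.0103] w 0.0489 F [-1.  -0.7  0.1]
gripped t=51.5 p [0.3981 0.1823 0.0111] w 0.0320 F [-0.3 -1.6  6. ]
grip force 59.60608463734388
lifted t=52.6 p [0.3959 0.1816 0.1687] w 0.0319 F [ 0.5  0.1 -1.3]
lower (0, 0) True t=54.5 p [0.5604 0.0568 0.1132] w 0.0320 F [-0.2 -0.1  3.7]
released t=54.8 p [0.5592 0.0568 0.1119] w 0.0498 F [ 0.   0.1 -0.3]
end t=56.4 p [ 0.4203 -0.1491  0.279 ] w 0.0499 F [0.1 0.1 0.2]
```

View pics/side1.png

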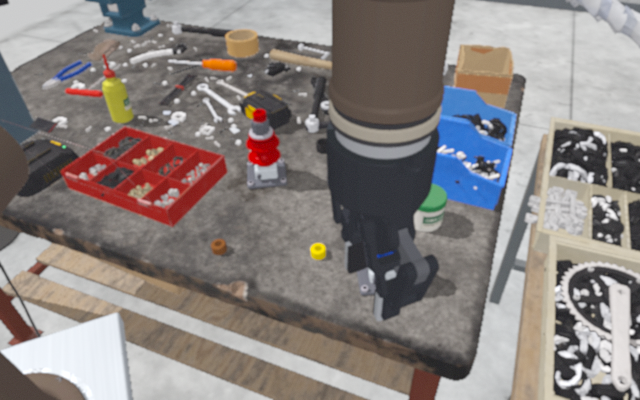

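The rear hub looks good at (263,150), but the arm hides the front hub. I'll move it clear and check heights and centres from depth.

Run:
```python
from rob import *
from vis import *
ctrl.movep([.174,-.55,.28],RY)
for n in("top","side"):
    p,d=ctrl.camera(n);C=cloud(n,d)
    if n=="side": cv2.imwrite("pics/front.png",cv2.resize(p[200:310,330:450],None,fx=4.5,fy=4.5,interpolation=cv2.INTER_CUBIC))
    for k,c,lo,hi,zt in(("redcap",REAR,.147,.16,.153),("freehub",REAR,.13,.142,.137),("bluecap",FRONT,.112,.124,.118),("bluering",FRONT,.097,.106,.102)):
        M=(np.hypot(C[...,0]-c[0],C[...,1]-c[1])<.03)&(C[...,2]>lo)&(C[...,2]<hi);v,u=np.nonzero(M)
        print(n,k,len(u),"z",np.percentile(C[M][:,2],[10,50,90]).round(4),"off mm",((ray(n,u.mean(),v.mean(),zt)[:2]-c)*1e3).round(1))
    a=cv2.imread(f"pics/{n}0.png")
    for nm,(x,y) in (dict(cup=(341,146),spacer=(242,166),tub=(373,122)) if n=="top" else dict(cup=(388,201),spacer=(323,146),tub=(426,206))).items():
        s=np.s_[y-14:y+14,x-14:x+14];print(nm,cv2.phaseCorrelate(np.float32(cv2.cvtColor(a[s],6)),np.float32(cv2.cvtColor(p[s],6)))[0])
```

```text
top redcap 135 z [0.1504 0.1523 0.1544] off mm [-0.3 -1.6]
top freehub 98 z [0.1329 0.1364 0.1394] off mm [-5.1 -7.5]
top bluecap 234 z [0.1137 0.1172 0.1189] off mm [-1.  0.]
top bluering 94 z [0.0985 0.1011 0.1035] off mm [-8.   6.4]
cup (-0.023051040317891847, 0.05039201386500558)
spacer (-0.002205739284697472, -0.002061726060359703)
tub (0.0011200766343186785, 0.021199461142899167)
side redcap 104 z [0.1481 0.1521 0.1538] off mm [-1.7 -6. ]
side freehub 118 z [0.1314 0.1358 0.1396] off mm [ -4.2 -12.8]
side bluecap 324 z [0.1129 0.1175 0.1191] off mm [-2.7 -3.8]
side bluering 187 z [0.0985 0.1016 0.1041] off mm [ -7.5 -11.6]
cup (0.08174543619325725, 0.020144837947997374)
spacer (0.010559052673453806, -0.021619534383066963)
tub (0.022868758118733012, 0.03820602014634211)
```

View pics/front.png

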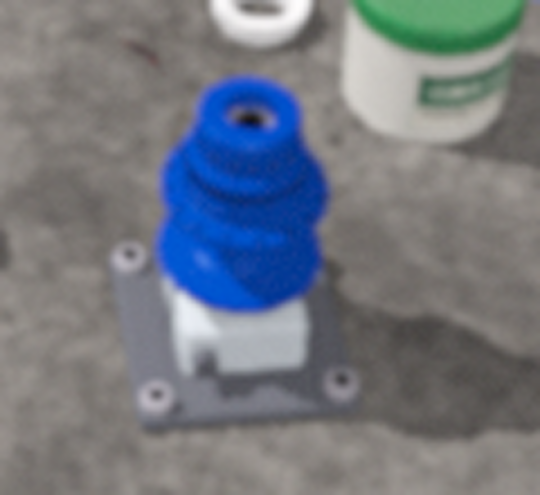

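The front hub shows the ring and cap stacked level, cap at crop (248,110). Top heights are 152 mm for red (153 expected) and 117 mm for blue (118 expected). The bystanders haven't moved and the gripper is empty, so I'm handing in.

```bash
python3 -c "
from station import ctrl
print(ctrl.finish_job(),ctrl.read_t())"
```

```text
the job is handed in; nothing more can be done
the job is handed in; nothing more can be done
```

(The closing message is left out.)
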